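# Shift the timber feeder's gear lever to the pegged slot

### The arm

A 6-joint arm with a two-finger parallel gripper is mounted at the origin on the work surface. World frame = base frame: x ahead of the robot, y to its left, z up, the work surface at z = 0. Lengths are in m, angles in rad, forces in N, time in s.
With the tool pointing down it reaches from about 0.25 to 0.775 m from the base axis. Payload 4 kg.
Tool frame: the origin (TCP) lies midway between the tips of the shut fingers; the grasp point (between the pads) lies 19 mm behind it; z points along the fingers, y is the line along which they close (so a half turn about z gives the same grasp; the last joint's range is limited). The gripper opens to 94 mm and grips with 3 to 60 N. Pads are 16 mm wide; open, the fingers measure 119 mm over their backs; the gripper's body (75 mm by 177 mm) begins 78 mm behind the grasp point.
Start: joints at [-1.399, 0.087, 1.371, -0, 1.684, -0.103], TCP at [0.149, -0.529, 0.206] pointing down, gripper open.
Joint ranges: [-3.1, 3.1], [-0.76, 2.03], [0.27, 2.55], [-1.08, 4.22], [0.17, 2.65], [-2.57, 2.57]. Speed limits (rad/s): [2.79, 2.79, 3.14, 3.14, 3.14, 3.14].

### API

Orientations are given as [roll, pitch, yaw] about the fixed x, y, z axes, in that order (R = Rz(yaw) Ry(pitch) Rx(roll)).
In Python, from bench import robot gives the robot as it stands.
- The arm moves only by the tool servo_tool, never from a script. Its argument "moves" is a list of rows, each a list of 5 numbers: the shift along the tool's x, y, z in units of 25 mm (1.0 is 25 mm), then the turn about the tool's z in units of 6 degrees (1.0 is 6 degrees), then the closure, from 0 (fully open) to 1 (shut). In form: [[dx, dy, dz, yaw, gripper], ...]. A call has 1 to 10 rows; each row is the pose to reach, as a shift and turn from the pose commanded when the call began, along the tool's axes at that moment; what a row does not reach only later rows make up. A row lasts 1/12 s, in which the tool goes at most 41.7 mm and 7.16 degrees, less where a joint would pass 70% of its speed; a pose out of reach is approached as far as the arm can. A call with a gripper value outside its range is refused whole. The fingers move at their own pace and stop on an object; the grip force is fixed at half the most. Time passes only in rows, so rows that repeat a pose let the fingers close. It gives the time, the measured TCP pose, the force, the opening and the grip force at its end, in the units of the state.
- robot.get_obs(): the state, without advancing time (a new reading comes with each control period).
- robot.snapshot(name): name is "side" or "top"; returns a dict with "image" (384x512x3 uint8, blue, green, red), "fx", "fy", "cx", "cy" (pixels), "eye" and "orientation" of the camera in the world. Camera axes: x right, y down, z forward; pixel columns grow to the right and rows downward; lengths in m; the calibration is good to about 2 mm. A picture is of the moment at which its call begins. There is no depth.
- robot.close_job(): hands the job in; it is judged then, once.
The state is a dict: "time": time; "joint_positions": joint angles; "qvel": joint speeds; "joint_torque": joint torques, N m; "tool_pos": TCP position; "ee_rot": TCP orientation; "wrist_force": force on the tool from outside, world axes, zero at the start; "wrist_torque": the same for the moment, N m; "width": finger opening in m; "finger_force": force on a finger pad.
Only numpy, scipy, OpenCV 4.12 (cv2) and the standard library are available. Lean on these libraries where they do the work, as an engineer would, in place of code of your own. Each camera call takes 0.05 s, during which the arm holds its last target. There are 200 camera calls.

### The job

Change gear on the timber feeder's gearbox: with the outside of the closed fingers, push its lever out of the gate's middle track, across, and fully home into the corner slot that has the tall peg standing beside it. Do not enter any other corner slot on the way and never take the lever between the fingers; then back off and leave everything else on the bench where it stands.

Things in the scene. Friction and masses are not known exactly. Their poses are not given: they have to be found in the camera images.
- gearbox: Fixed grey gearbox, turned up to 30 degrees. Origin on the bench under the centre of its gate; at zero turn x is away from the robot, y to its left. Foot plate x +-105, y -110 to 200, 12 mm thick; case x +-85, y -90 to 180, top at z = 100 mm; a motor 72 mm thick sticks out to x = 175 at y = 125, top z = 91 mm.
- gate_center (a point): Centre of the flat steel gate plate's top, z = 110 mm, axes as the gearbox; plate x +-83, y +-85 mm. Three parallel tracks run along x at y = -26.3, 0, 26.3 mm, joined by one crossing track along y at x = 0 (neutral). Slots are 14 mm wide and end at x = +-33.3, y = +-33.3 mm. The four corner slots are the ends of the outer tracks. The 10 mm shank can only follow the slots.
- lever_pivot (a point): Pivot of the lever, inside the gearbox at x = 0, y = 0, z = 40 mm, 130 mm from the knob's centre. In the gearbox frame the knob's centre is at x = 130 sin(shift), y = 130 sin(select) cos(shift), z = 40 + 130 cos(select) cos(shift) mm.
- knob_center (a point): Centre of the lever's black ball knob, 30 mm in diameter; z axis up along the shank. 170 mm above the bench when upright; about (+-46, +-45, 154) mm in the gearbox frame when home in a corner slot. The lever stays where it is left; about 2 to 3 N at the knob moves it.
- shift (a joint): Lean of the lever along the gearbox's x (rad): positive away to +x, 0 in neutral (within about 0.03 the lever can cross), about +-0.36 at the end of a corner slot and +-0.38 at the end of the middle track. Starts anywhere from -0.30 to 0.30, in the middle track.
- select (a joint): Lean of the lever along the gearbox's y (rad): positive towards +y, 0 in the middle track, about +-0.36 (0.33 to 0.38) in the outer tracks. Starts in the middle track.
- peg: Plain dark steel peg, 14 mm in diameter, 34 mm high, with a 22 mm collar 4 mm high; origin at its foot on the gate plate. Fixed beside one of the four corner slots, at x = +-35, y = +-72 mm of the gearbox (any combination): the signs tell the slot. The other three places have dark steel plugs 12 mm wide, 3 mm high.
- socket: Loose steel socket, cylinder 26 mm in diameter and 32 mm high, standing on the gearbox's raised deck near x = 0, y = 140, z = 111.5 mm of the gearbox. Origin at its foot. Leave alone.
- cup: Loose red plastic cup, 76 mm wide at the rim, 100 mm high, beside the gearbox at its -y side; origin at its foot. Leave alone.
- bottle: Loose translucent whitish plastic bottle, 62 mm in diameter, 190 mm high; origin at its foot. Leave alone.
- battery: Loose black and red drill battery, 75 x 115 x 90 mm; origin at its underside. Leave alone.
- offcut: Loose wooden offcut, 160 x 70 x 38 mm; origin at its underside. Leave alone.
- tin: Loose pale tin, 74 mm in diameter, 100 mm high; origin at its foot. Leave alone.
- chisel: Loose chisel lying flat, red handle, about 220 x 22 x 22 mm; origin at the joint of handle and blade, at its underside. Leave alone.

How it is judged:
By the outcome, as a careful person would: the job done as asked, in the order asked, and still so for the second after the job is handed in, with the robot touching nothing.
It also fails if it takes over 48 s, if anything falls off the work surface, if the arm or the gripper's body presses on something with over 40 N, if the wrist force passes 120 N, or if a joint passes its speed limit or range.

## Working session

There is one attempt and no reset: what is moved stays moved. The work goes in short steps, Python scripts to look and compute and a tool call to move; the robot and the scene stay as the last step left them, time stands still between calls to the robot, and variables do not carry over. Pictures are saved under pics/ and viewed, at most 10 in all, crops included, and the job is handed in when it is done.

Besides the shell and the picture viewer there is one more tool, called after "Request:" as name(argument=value, ...), one argument or row to a line, values as JSON. servo_tool: Moves the arm, as the interface text tells. Its arguments: {"type":"object","properties":{"moves":{"type":"array"}},"required":["moves"]}

```bash
mkdir -p pics; ls; cat > h.py <<'E'
import numpy as np, cv2
from scipy.spatial.transform import Rotation as R
from bench import robot
def rot(o):
    o=np.array(o,float)
    if o.shape==(3,3): return o
    return R.from_euler('xyz',o).as_matrix() if o.size==3 else R.from_quat(o).as_matrix()
def ray(s,u,v):
    d=rot(s['orientation'])@np.array([(u-s['cx'])/s['fx'],(v-s['cy'])/s['fy'],1]); return np.array(s['eye']),d/np.linalg.norm(d)
def onz(s,u,v,z):
    e,d=ray(s,u,v); return e+d*(z-e[2])/d[2]
def cross(s1,p1,s2,p2):
    e1,d1=ray(s1,*p1);e2,d2=ray(s2,*p2)
    t=np.linalg.lstsq(np.c_[d1,-d2],e2-e1,rcond=None)[0]
    a,b=e1+t[0]*d1,e2+t[1]*d2
    return (a+b)/2,np.linalg.norm(a-b)
def proj(s,P):
    c=rot(s['orientation']).T@(np.array(P)-np.array(s['eye'])); return s['cx']+s['fx']*c[0]/c[2],s['cy']+s['fy']*c[1]/c[2]
E
python3 - <<'E'
from h import *
import pickle
for n in('side','top'):
    s=robot.snapshot(n); pickle.dump(s,open(n+'.pkl','wb'))
    cv2.imwrite(f'pics/{n}0.png',cv2.resize(s['image'],(768,576),interpolation=cv2.INTER_CUBIC))
    print(n,s['fx'],s['cx'],s['cy'],s['eye'],s['orientation'])
o=robot.get_obs();print(o['time'],o['tool_pos'],o['ee_rot'],o['width'])
E
```

```text
pics
side 450.3147371765649 253.50275854191585 190.7471101729957 [ 0.23796622 -0.91052709  1.18697827] [-2.41527899  0.01488658 -0.29207857]
top 392.98504584601227 253.54104788142033 192.30871658083535 [0.23914509 0.02071717 1.32394028] [-2.91958661e+00  8.04722154e-04 -1.58900797e+00]
0.1 [ 0.14912881 -0.52891546  0.2044618 ] [-3.13973022e+00 -1.67270420e-04  2.74770929e-01] 0.09415366850173934
```

View pics/top0.png

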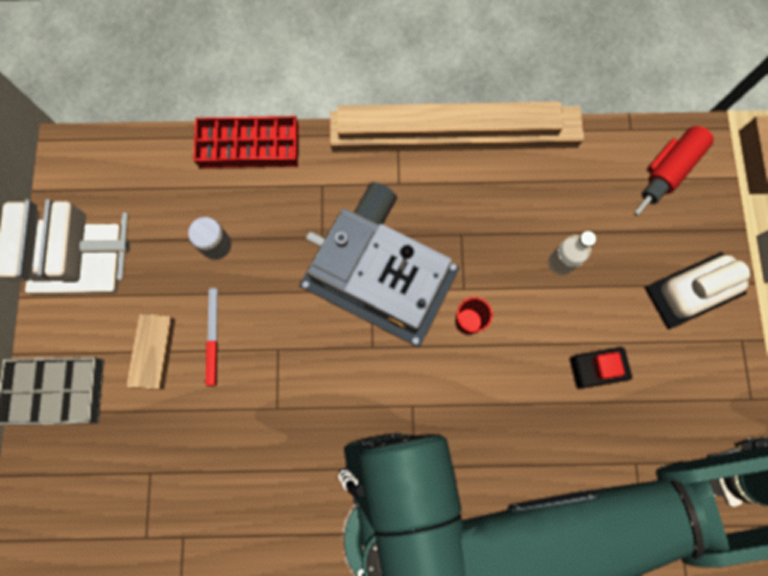

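View pics/side0.png

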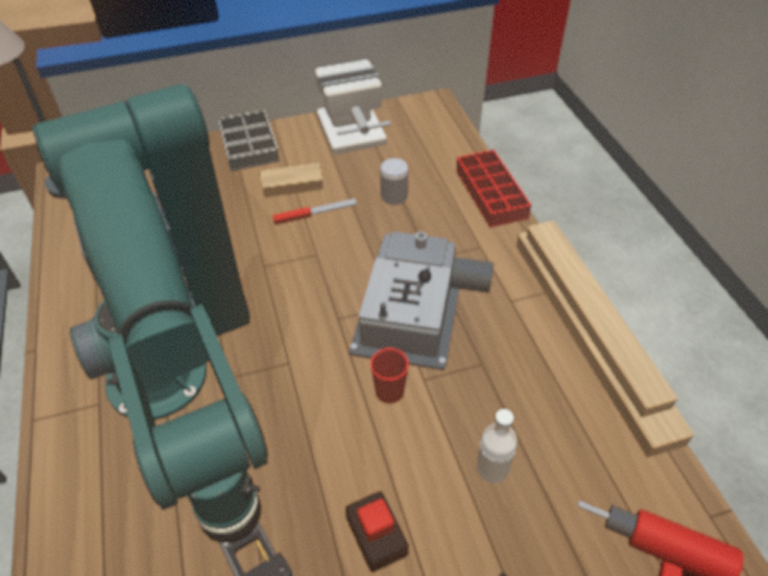

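The top view shows the gearbox with its gate centre near (400,272) and the knob near (407,252), leaning to +x. The peg is near (421,303), so the slot appears to be -x,-y. The side view agrees, with the peg at (383,311) and the knob at (425,275). Next I'll measure these from crops.

```bash
python3 - <<'E'
from h import *
import pickle
a=[]
for n,(x0,y0) in(('side',(225,145)),('top',(195,115))):
    s=pickle.load(open(n+'.pkl','rb'));im=s['image'][y0:y0+120,x0:x0+120]
    g=im.max(2); 
    for th in(45,70):
        k,l,st,c=cv2.connectedComponentsWithStats((g<th).astype(np.uint8))
        print(n,th,[(st[i,:4].tolist(),int(st[i,4]),(c[i]+[x0,y0]).round(1).tolist()) for i in range(1,k) if st[i,4]>4])
    a.append(cv2.resize(im,(399,480) if 0 else (400,400),interpolation=cv2.INTER_CUBIC))
cv2.imwrite('pics/crop.png',np.hstack(a))
E
```

```text
side 45 []
side 70 [([55, 38, 6, 5], 15, [282.3, 185.1])]
top 45 [([73, 49, 7, 8], 43, [271.0, 167.6]), ([59, 57, 24, 23], 110, [265.2, 183.2]), ([13, 70, 8, 6], 15, [211.1, 187.6]), ([48, 88, 16, 9], 43, [250.0, 207.3]), ([76, 102, 7, 5], 16, [273.6, 219.2])]
top 70 [([48, 8, 6, 8], 12, [245.5, 126.2]), ([56, 14, 13, 20], 84, [257.2, 139.3]), ([45, 17, 3, 4], 5, [241.0, 133.8]), ([72, 49, 8, 9], 52, [270.7, 167.7]), ([58, 56, 25, 24], 167, [265.0, 183.1]), ([11, 69, 61, 35], 243, [234.6, 199.8]), ([84, 86, 4, 4], 12, [280.3, 202.5]), ([114, 86, 6, 4], 17, [312.1, 202.9]), ([74, 101, 10, 7], 41, [273.4, 219.3]), ([109, 100, 8, 7], 14, [307.0, 218.7])]
```

View pics/crop.png

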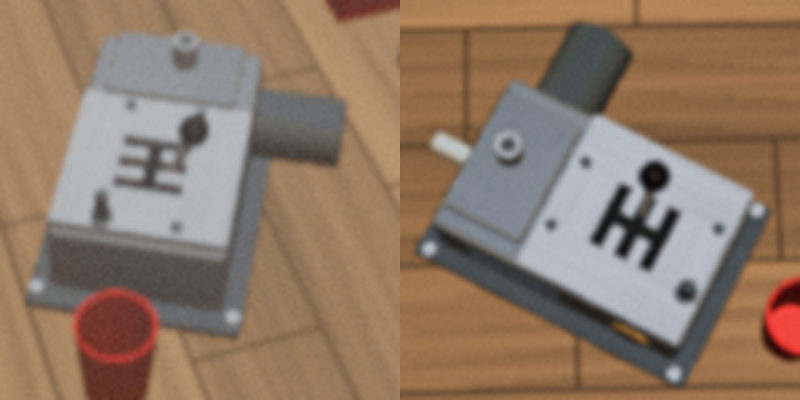

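The crop confirms it. In the top view the plugs sit at three corners (586,161), (551,225) and (718,228), with the peg at (684,292), the -x,-y corner. In the side view the peg stands at (101,208).

```bash
cat > fit.py <<'E'
from h import *
import pickle
S=pickle.load(open('side.pkl','rb'));T=pickle.load(open('top.pkl','rb'))
def cen(s,u,v,r=4,inv=True):
    u0,v0=int(round(u)),int(round(v)); p=s['image'][v0-r:v0+r+1,u0-r:u0+r+1].max(2).astype(float)
    w=np.clip(np.percentile(p,70)-10-p,0,None); y,x=np.mgrid[v0-r:v0+r+1,u0-r:u0+r+1]
    return (w*x).sum()/w.sum(),(w*y).sum()/w.sum()
tp={(1,1):(250.8,163.3),(-1,1):(240.3,182.5),(1,-1):(290.4,183.4)}
sp={(-1,1):(264,176.2),(1,-1):(277.8,213.1)}
L=[];W=[]
for k,p in tp.items():
    q=cen(T,*p); P=onz(T,*q,.111); L.append([k[0]*.035,k[1]*.072]);W.append(P[:2]); print('top',k,q,P)
    if k in sp:
        qs=cen(S,*sp[k]); print(' side',qs,onz(S,*qs,.111),'tri',cross(T,q,S,qs)); W.append(onz(S,*qs,.111)[:2]); L.append(L[-1])
L=np.array(L);W=np.array(W)
lc=L-L.mean(0);wc=W-W.mean(0); H=lc.T@wc
yaw=np.arctan2(H[0,1]-H[1,0],H[0,0]+H[1,1]); M=np.array([[np.cos(yaw),-np.sin(yaw)],[np.sin(yaw),np.cos(yaw)]])
c=W.mean(0)-M@L.mean(0); print('yaw deg',np.degrees(yaw),'c',c,'res mm',((L@M.T+c-W)*1e3).round(1).tolist())
k,d=cross(T,(270.8,167.7),S,cen(S,283,184,5)); print('knob',k,d,'gb',M.T@(k[:2]-c), 'slots', onz(T,265,183.1,.11))
E
python3 fit.py
```

```text
top (1, 1) (np.float64(249.94919454770755), np.float64(162.8636926889715)) [0.61026317 0.02649664 0.111     ]
top (-1, 1) (np.float64(239.11283185840708), np.float64(181.26991150442478)) [0.54978631 0.06198868 0.111     ]
 side (np.float64(264.20734126984127), np.float64(173.72123015873015)) [0.55330497 0.07095488 0.111     ] tri (array([0.54880726, 0.06160098, 0.12094743]), np.float64(0.003041539508649297))
top (1, -1) (np.float64(291.05466237942125), np.float64(183.95819935691318)) [ 0.53792794 -0.10302913  0.111     ]
 side (np.float64(277.2117780294451), np.float64(215.0)) [ 0.53832768 -0.10689034  0.111     ] tri (array([ 0.53932852, -0.10351234,  0.10642603]), np.float64(0.000532224701423378))
yaw deg -30.19932674409676 c [ 0.54462871 -0.01902043] res mm [[0.8, -0.9], [0.8, -1.2], [-2.7, -10.1], [0.7, 4.2], [0.3, 8.0]]
knob [ 0.57733707 -0.03745838  0.16481219] 0.0003548476088939218 gb [0.03754367 0.00051706] slots [ 0.54251396 -0.02031695  0.11      ]
```

```bash
python3 - <<'E'
s=open('fit.py').read()
s=s.replace("np.percentile(p,70)-10-p","np.percentile(p,60)-25-p").replace("r=4","r=3")
open('fit.py','w').write(s)
E
python3 fit.py; python3 - <<'E'
from fit import *
for s in (T,S):
  for z,x,y in((.110,0,0),(.111,-.035,.072),(.111,.035,-.072),(.111,.035,.072)):
    print(proj(s,[*(c+M@[x,y]),z]))
E
```

```text
top (1, 1) (np.float64(250.23703703703703), np.float64(163.2320987654321)) [0.60901    0.02559057 0.111     ]
top (-1, 1) (np.float64(239.89584552369806), np.float64(181.93680514921007)) [0.54755029 0.05951873 0.111     ]
 side (np.float64(264.3611111111111), np.float64(174.66666666666666)) [0.55248045 0.06668797 0.111     ] tri (array([0.54787093, 0.05919238, 0.1188088 ]), np.float64(0.004473971725911611))
top (1, -1) (np.float64(290.1049416990561), np.float64(183.16490838423098)) [ 0.5405812  -0.10011115  0.111     ]
 side (np.float64(277.32978723404256), np.float64(212.8404255319149)) [ 0.54138184 -0.09900899  0.111     ] tri (array([ 0.5406472 , -0.10000904,  0.1122547 ]), np.float64(0.000733861815658614))
yaw deg -29.162325504446475 c [ 0.54507114 -0.01862827] res mm [[1.7, 1.6], [2.0, 1.8], [-2.9, -5.4], [-0.0, 1.6], [-0.8, 0.5]]
knob [ 0.5776274  -0.03747422  0.16482342] 0.0009191284762410713 gb [ 0.03761287 -0.0005929 ] slots [ 0.54251396 -0.02031695  0.11      ]
top (1, 1) (np.float64(250.23703703703703), np.float64(163.2320987654321)) [0.60901    0.02559057 0.111     ]
top 
[... 684 characters left out ...]
.0, 1.8], [-2.9, -5.4], [-0.0, 1.6], [-0.8, 0.5]]
knob [ 0.5776274  -0.03747422  0.16482342] 0.0009191284762410713 gb [ 0.03761287 -0.0005929 ] slots [ 0.54251396 -0.02031695  0.11      ]
(np.float64(264.4501524870143), np.float64(182.33055019917367))
(np.float64(239.32964967207897), np.float64(181.32512237463985))
(np.float64(289.6168255720116), np.float64(183.18313277871698))
(np.float64(249.7314587769889), np.float64(162.73166912069019))
(np.float64(270.28273752811987), np.float64(193.9306282435504))
(np.float64(264.02111519500863), np.float64(175.9885026083873))
(np.float64(277.02456450587187), np.float64(212.7938943780706))
(np.float64(285.0221582656733), np.float64(179.12128591127734))
```

```bash
cat > go.py <<'E'
from h import *
import sys
C=np.array([.5441,-.0202]);Y=np.radians(-28.7)
M=np.array([[np.cos(Y),-np.sin(Y)],[np.sin(Y),np.cos(Y)]])
def go(gx,gy,z):
    o=robot.get_obs();Rt=rot(o['ee_rot']);p=np.array(o['tool_pos'])
    g=M.T@(p[:2]-C)*1e3
    t=np.array([*(C+M@(np.array([gx,gy])/1e3)),z/1e3])
    yaw=np.degrees(np.arctan2(Rt[1,0],Rt[0,0]))
    print('t',o['time'],'gb',g.round(1),'z',round(p[2]*1e3,1),'yaw',yaw.round(1),'F',np.round(o['wrist_force'],1),'w',o['width'])
    print('units',(Rt.T@(t-p)/.025).round(2),'turn',((yaw-np.degrees(Y)-90)/6).round(2))
if __name__=='__main__': go(*map(float,sys.argv[1:]))
E
python3 go.py 85 0 250
```

```text
t 0.1 gb [-102.2 -635.9] z 204.5 yaw 15.7 F [-0.6  1.2 -0.3] w 0.09415366850173934
units [ 23.16 -12.92  -1.79] turn -7.59
```

Request:
servo_tool(
  moves=[
    [0,0,-1,0,1],
    [0,0,-2,0,1],
    [0,0,-3,0,1],
  ],
)

```text
time: 0.35
tool_pos: [0.1491, -0.5287, 0.2801]
ee_rot: [-3.139, -0.0, 0.275]
wrist_force: [0.2, 0.2, 0.5]
width: 0.0772
finger_force: 0.0
```

Request:
servo_tool(
  moves=[
    [1.4,-0.75,0,-0.5,1],
    [2.8,-1.5,0,-1,1],
    [4.2,-2.3,0,-1.5,1],
    [5.6,-3.1,0,-2,1],
    [7,-3.9,0,-2.5,1],
    [8.4,-4.7,0,-3,1],
    [9.8,-5.5,0,-3.5,1],
    [11.2,-6.25,0,-4,1],
    [12.6,-7.0,0,-4.5,1],
    [12.6,-7.0,0,-4.5,1],
  ],
)

```text
time: 1.18
tool_pos: [0.4087, -0.2703, 0.2799]
ee_rot: [-3.14, -0.003, 0.757]
wrist_force: [0.3, -0.3, -0.9]
width: 0.0108
finger_force: 0.0
```

```bash
python3 go.py 85 0 250
```

```text
t 1.1833 gb [   1.3 -284.4] z 279.9 yaw 43.4 F [ 0.3 -0.3 -0.9] w 0.01077939158327583
units [11.85 -0.32  1.24] turn -2.99
```

Request:
servo_tool(
  moves=[
    [1.4,0,0,-0.5,1],
    [2.8,0,0,-1,1],
    [4.2,0,0,-1.5,1],
    [5.6,-0.1,0,-2,1],
    [7,-0.2,0,-2.5,1],
    [8.4,-0.2,0,-3,1],
    [9.8,-0.3,0,-3,1],
    [11.2,-0.3,0,-3,1],
    [11.85,-0.32,0,-3,1],
    [11.85,-0.32,0,-3,1],
  ],
)

```text
time: 2.02
tool_pos: [0.6185, -0.0663, 0.2783]
ee_rot: [-3.139, 0.0, 1.064]
wrist_force: [0.0, 0.8, 0.0]
width: 0.0007
finger_force: 0.0
```

```bash
python3 go.py 85 0 148
```

```text
t 2.0167 gb [87.4 -4.7] z 278.3 yaw 60.9 F [0.  0.8 0. ] w 0.0007318603743711613
units [ 0.19 -0.08  5.21] turn -0.06
```

Request:
servo_tool(
  moves=[
    [0.19,-0.1,1.5,-0.06,1],
    [0.19,-0.1,3,-0.06,1],
    [0.19,-0.1,4.5,-0.06,1],
    [0.19,-0.1,5.2,-0.06,1],
    [0.19,-0.1,5.2,-0.06,1],
    [0.19,-0.1,5.2,-0.06,1],
  ],
)

```text
time: 2.52
tool_pos: [0.6158, -0.0644, 0.1494]
ee_rot: [-3.139, 0.002, 1.065]
wrist_force: [-0.6, -0.9, 0.2]
width: 0.0005
finger_force: 0.0
```

```bash
python3 go.py 29 0 148
```

```text
t 2.5167 gb [84.1 -4.3] z 149.4 yaw 61.0 F [-0.6 -0.9  0.2] w 0.00046871913334330855
units [ 0.16 -2.21  0.06] turn -0.05
```

Request:
servo_tool(
  moves=[
    [0.16,-0.3,0,0,1],
    [0.16,-0.6,0,0,1],
    [0.16,-0.9,0,0,1],
    [0.16,-1.2,0,0,1],
    [0.16,-1.5,0,0,1],
    [0.16,-1.8,0,0,1],
    [0.16,-2.0,0,0,1],
    [0.16,-2.1,0,0,1],
    [0.16,-2.1,0,0,1],
  ],
)

```text
time: 3.27
tool_pos: [0.5723, -0.0338, 0.1503]
ee_rot: [-3.141, 0.0, 1.067]
wrist_force: [1.2, 0.2, 0.3]
width: 0.0004
finger_force: 0.5
```

```bash
python3 go.py 28 0 148;python3 - <<'E'
from h import *
import pickle
for n in('side','top'):
    s=robot.snapshot(n); pickle.dump(s,open(n+'1.pkl','wb'))
s=pickle.load(open('side1.pkl','rb'));t=pickle.load(open('top1.pkl','rb'))
a=s['image'][135:255,215:335];b=t['image'][115:235,195:315]
cv2.imwrite('pics/c1.png',cv2.resize(np.hstack([a,b]),(800,400),interpolation=cv2.INTER_CUBIC))
E
```

```text
t 3.2667 gb [31.3  1.7] z 150.3 yaw 61.1 F [1.2 0.2 0.3] w 0.000391947636299607
units [-0.07 -0.13  0.09] turn -0.03
```

View pics/c1.png

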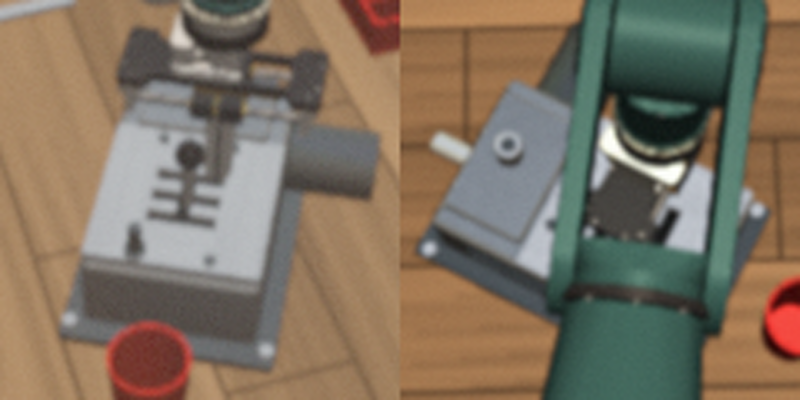

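In the side view the knob is at crop (189,154), beside the closed fingers and close to neutral. The pointer peg is still at (135,238). I'll compute the knob's position from the side view alone.

```bash
cat > knob.py <<'E'
from go import *
def knob(s,u,v,z=.17,r=7):
    u,v=int(u),int(v); p=s['image'][v-r:v+r+1,u-r:u+r+1].max(2)
    m=(p<75).astype(np.uint8); k,l,st,c=cv2.connectedComponentsWithStats(m)
    i=1+st[1:,4].argmax(); q=c[i]+[u-r,v-r]; P=onz(s,*q,z)
    print('px',q.round(1),st[i].tolist(),'gb',(M.T@(P[:2]-C)*1e3).round(1))
E
python3 - <<'E'
from knob import *
import pickle
s0=pickle.load(open('side.pkl','rb'));knob(s0,283,184,.1645)
knob(pickle.load(open('side1.pkl','rb')),272,181,.17)
for x in(0,4): print(proj(pickle.load(open('side1.pkl','rb')),[*(C+M@[x/1e3,0]),.17]))
E
```

```text
px [282.5 184.4] [4, 4, 6, 7, 30] gb [37.8  0.3]
px [271.6 181.5] [4, 5, 6, 7, 34] gb [3.5 0.6]
(np.float64(270.39486078338325), np.float64(181.51398847673968))
(np.float64(271.67517116936733), np.float64(181.69915948951163))
```

Request:
servo_tool(
  moves=[
    [0,-0.07,0,0,1],
    [0,-0.13,0,0,1],
    [0,-0.13,0,0,1],
    [0,-0.13,0,0,1],
    [0,0.4,0,0,1],
    [0,0.8,0,0,1],
    [0,0.8,-1,0,1],
    [0,0.8,-2,0,1],
    [0,0.8,-2,0,1],
  ],
)

```text
time: 4.12
tool_pos: [0.5931, -0.0444, 0.2058]
ee_rot: [3.134, -0.003, 1.066]
wrist_force: [0.6, -0.5, 0.3]
width: 0.0008
finger_force: 0.0
```

```bash
python3 -c "
from knob import *
knob(robot.snapshot('side'),271,181)
go(0,42,148)"
```

```text
px [270.8 181.7] [4, 5, 7, 7, 29] gb [ 1.3 -0.3]
t 4.1667 gb [53.9  2. ] z 203.6 yaw 61.1 F [-0.5 -0.9 -0. ] w 0.0005779017507962743
units [ 1.59 -2.17  2.22] turn -0.03
```

Request:
servo_tool(
  moves=[
    [0.8,-1,0,0,1],
    [1.6,-2.15,0,0,1],
    [1.6,-2.15,0,0,1],
    [1.6,-2.15,1,0,1],
    [1.6,-2.15,2.1,0,1],
    [1.6,-2.15,2.2,0,1],
    [1.6,-2.15,2.2,0,1],
  ],
)

```text
time: 4.75
tool_pos: [0.5609, 0.0169, 0.1421]
ee_rot: [-3.135, 0.003, 1.066]
wrist_force: [-0.1, 0.3, 0.4]
width: 0.0006
finger_force: 0.0
```

```bash
python3 go.py 1 -20 148
```

```text
t 4.75 gb [-3.1 40.6] z 142.1 yaw 61.1 F [-0.1  0.3  0.4] w 0.0006266405595358865
units [-2.43  0.17 -0.23] turn -0.03
```

Request:
servo_tool(
  moves=[
    [-0.2,0.15,-0.1,0,1],
    [-0.5,0.15,-0.15,0,1],
    [-0.8,0.15,-0.15,0,1],
    [-1.1,0.15,-0.15,0,1],
    [-1.4,0.15,-0.15,0,1],
    [-1.7,0.15,-0.15,0,1],
    [-2.0,0.15,-0.15,0,1],
    [-2.25,0.15,-0.15,0,1],
    [-2.4,0.15,-0.15,0,1],
    [-2.4,0.15,-0.15,0,1],
  ],
)

```text
time: 5.58
tool_pos: [0.5363, -0.0383, 0.1487]
ee_rot: [-3.14, 0.001, 1.065]
wrist_force: [0.6, 0.5, 0.2]
width: 0.0007
finger_force: 0.0
```

```bash
python3 -c "
from knob import *
import pickle
s=robot.snapshot('side');pickle.dump(s,open('side2.pkl','wb'))
print(proj(s,[*(C+M@[0,-.044]),.162]))
u,v=proj(s,[*(C+M@[0,-.044]),.162])
knob(s,u,v,.162)
cv2.imwrite('pics/c2.png',cv2.resize(s['image'][135:255,215:335],(400,400),interpolation=cv2.INTER_CUBIC))
go(1,-23,148)"
```

```text
(np.float64(267.6979270319355), np.float64(193.78661700872257))
px [268.3 194.4] [5, 5, 8, 8, 38] gb [  2.2 -46.3]
t 5.6333 gb [  1.9 -19.2] z 148.9 yaw 61.1 F [-0.6 -0.  -0.2] w 0.0006743736117046545
units [-0.15 -0.03  0.03] turn -0.04
```

View pics/c2.png

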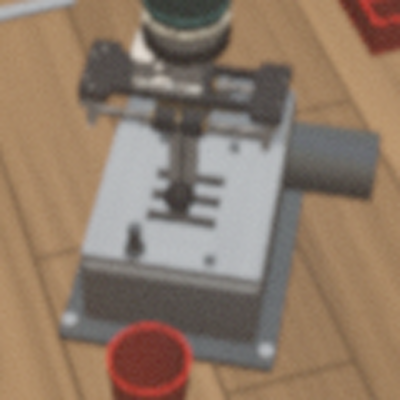

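The knob is at crop (178,195), across the neutral track beside the -y track, with the fingers behind it. I'll nudge it about 2–3 mm to feel the end, then back off and lift.

Request:
servo_tool(
  moves=[
    [-0.08,0,0,0,1],
    [-0.14,0,0,0,1],
    [-0.16,0,0,0,1],
  ],
)

```text
time: 5.88
tool_pos: [0.5352, -0.0405, 0.1489]
ee_rot: [-3.141, -0.0, 1.067]
wrist_force: [1.1, 1.3, -0.9]
width: 0.0006
finger_force: 0.8
```

```bash
python3 go.py 1 -23 148
```

```text
t 5.8833 gb [  1.9 -22.1] z 148.9 yaw 61.1 F [ 1.1  1.3 -0.9] w 0.0005901929162221907
units [-0.04 -0.04  0.03] turn -0.03
```

Request:
servo_tool(
  moves=[
    [0.4,0,0,0,1],
    [0.8,0,0,0,1],
    [0.8,0,-1.2,0,1],
    [0.8,0,-2.4,0,1],
    [0.8,0,-2.4,0,1],
    [0,1,-2.4,0,1],
    [-0.9,2,-2.4,0,1],
    [-0.9,2,-2.4,0,1],
    [-0.9,2,-2.4,0,1],
  ],
)

```text
time: 6.63
tool_pos: [0.5687, -0.0852, 0.2086]
ee_rot: [-3.141, 0.0, 1.065]
wrist_force: [-0.1, 0.4, -0.1]
width: 0.0004
finger_force: 0.0
```

```bash
python3 -c "
from knob import *
knob(robot.snapshot('side'),268,194,.162)
go(50,-46,148)"
```

```text
px [268.5 194.9] [4, 3, 8, 9, 35] gb [  3.  -47.8]
t 6.6833 gb [ 52.1 -44.5] z 208.7 yaw 61.1 F [-0.5 -0.2 -0.6] w 0.0005170545368133942
units [-0.06 -0.08  2.43] turn -0.04
```

Request:
servo_tool(
  moves=[
    [-0.06,0,1.2,0,1],
    [-0.06,0,2.4,0,1],
    [-0.06,0,2.55,0,1],
    [-0.06,-0.4,2.55,0,1],
    [-0.06,-0.8,2.55,0,1],
    [-0.06,-1.1,2.55,0,1],
    [-0.06,-1.4,2.55,0,1],
    [-0.06,-1.7,2.55,0,1],
    [-0.06,-2.0,2.55,0,1],
    [-0.06,-2.0,2.55,0,1],
  ],
)

```text
time: 7.52
tool_pos: [0.5228, -0.061, 0.1467]
ee_rot: [3.141, -0.001, 1.067]
wrist_force: [0.2, -0.0, 0.5]
width: 0.0005
finger_force: 0.2
```

```bash
python3 go.py -18 -46 145
```

```text
t 7.5167 gb [  0.9 -46.1] z 146.7 yaw 61.1 F [ 0.2 -0.   0.5] w 0.00045368239969381126
units [ 0.   -0.76  0.07] turn -0.03
```

Request:
servo_tool(
  moves=[
    [0,-0.2,0.05,0,1],
    [0,-0.4,0.05,0,1],
    [0,-0.6,0.05,0,1],
    [0,-0.75,0.05,0,1],
    [0,-0.8,0.05,0,1],
    [0,-0.8,0.05,0,1],
  ],
)

```text
time: 8.02
tool_pos: [0.5062, -0.0521, 0.1438]
ee_rot: [3.141, 0.0, 1.067]
wrist_force: [3.5, -1.8, -2.3]
width: 0.0003
finger_force: 1.6
```

```bash
python3 go.py -18 -46 145
```

```text
t 8.0167 gb [-18.  -46.2] z 143.8 yaw 61.1 F [ 3.5 -1.8 -2.3] w 0.00030718743808872545
units [ 0.01 -0.   -0.05] turn -0.03
```

Request:
servo_tool(
  moves=[
    [0,-0.05,0,0,1],
    [0,-0.1,0,0,1],
    [0,-0.15,0,0,1],
    [0,-0.15,0,0,1],
  ],
)

```text
time: 8.35
tool_pos: [0.5054, -0.0517, 0.144]
ee_rot: [3.135, -0.0, 1.066]
wrist_force: [9.4, -4.1, -6.2]
width: 0.0004
finger_force: 4.9
```

```bash
python3 go.py -18 -46 145
```

```text
t 8.35 gb [-18.9 -46.2] z 144.0 yaw 61.1 F [ 9.4 -4.1 -6.2] w 0.0004244473332972023
units [ 0.01  0.04 -0.04] turn -0.04
```

Force has risen to about 10 N with almost no motion, so the lever is against its stop. Backing off along +x, then up and away.

Request:
servo_tool(
  moves=[
    [0,0.4,0,0,1],
    [0,1,0,0,1],
    [0,1.6,0,0,1],
    [0,1.6,-1.2,0,1],
    [0,1.6,-2.6,0,1],
    [0,1.6,-4,0,1],
    [-1.3,1.6,-4.5,0,1],
    [-2.6,1.6,-4.5,0,1],
    [-4,1.6,-4.5,0,1],
    [-4,1.6,-4.5,0,1],
  ],
)

```text
time: 9.18
tool_pos: [0.4869, -0.1613, 0.2574]
ee_rot: [-3.14, 0.003, 1.06]
wrist_force: [0.0, 0.2, 0.2]
width: 0.0004
finger_force: 0.0
```

Request:
servo_tool(
  moves=[
    [-1.3,0,0,0,1],
    [-2.6,0,0,0,1],
    [-4,0,0,0,1],
    [-5.2,0,0,0,1],
    [-6.5,0,0,0,1],
    [-6.5,0,0,0,1],
    [-6.5,0,0,0,1],
  ],
)

```text
time: 9.77
tool_pos: [0.4102, -0.2999, 0.2563]
ee_rot: [-3.139, -0.001, 1.063]
wrist_force: [0.2, -0.3, 0.9]
width: 0.0005
finger_force: 0.0
```

```bash
python3 -c "
from knob import *
s=robot.snapshot('side');t=robot.snapshot('top')
u,v=proj(s,[*(C+M@[-.046,-.045]),.154]);knob(s,u,v,.154)
u,v=proj(t,[*(C+M@[-.046,-.045]),.154]);knob(t,u,v,.154)
a=s['image'][75:265,140:380];b=t['image'][115:235,195:315]
cv2.imwrite('pics/c3.png',np.hstack([cv2.resize(a,(480,380)),cv2.resize(b,(300,380) if 0 else (320,320)) if 0 else cv2.resize(b,(320,380))]))
go(-18,-46,145)"
```

```text
px [252.1 190.4] [0, 0, 15, 10, 146] gb [-50.9 -32.8]
px [271.6 198.7] [4, 4, 8, 8, 53] gb [-45.8 -45. ]
t 9.8667 gb [  17.2 -308. ] z 256.6 yaw 61.1 F [-0.2  0.9 -0.1] w 0.0009444916909806445
units [10.47 -1.43  4.48] turn -0.03
```

View pics/c3.png

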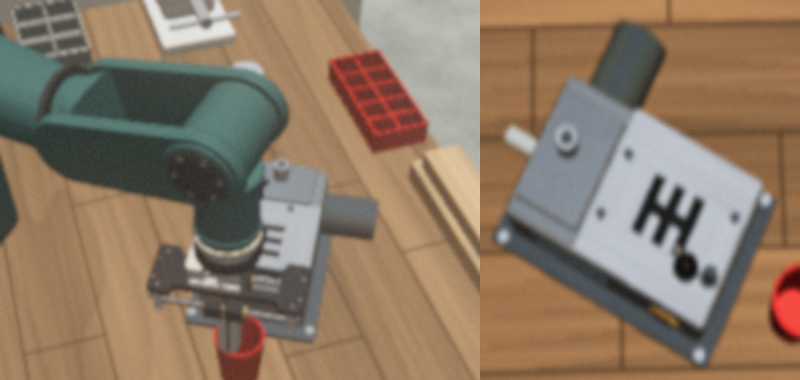

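The top view shows the knob at (685,266), beside the peg. That works out to (-45.8, -45.0) mm in the gearbox frame, which is home. The socket and cup still stand where they were, and the gripper hangs clear.

```bash
python3 -c "
from bench import robot
print(robot.close_job())"
```

```text
the job is handed in; nothing more can be done
None
```

The lever is fully home in the -x, -y corner slot beside the tall peg, pushed only with the closed fingers. I saw nothing else disturbed, backed the arm off and handed the job in at about 10 s; no verdict came back.

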